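# Close the access panel of a test-bench junction box

### The arm

A 6-joint arm with a two-finger parallel gripper is mounted at the origin on a cart in front of the work surface, level with it; the furniture and walls round the work are solid. World frame = base frame: x ahead of the robot, y to its left, z up, the work surface at z = 0. Lengths are in m, angles in rad, forces in N, time in s.
With the tool pointing down it reaches from about 0.375 to 0.75 m from the base axis. Payload 9 kg.
Tool frame: the origin (TCP) lies at the very end of the fingers, on their centre line; the grasp point (between the pads) lies 19 mm behind it (grip_point_offset is the y of the grasp point in the tool frame, in m); y points along the fingers, x is the direction in which the jaws open and shut, and the axes are right-handed (so a half turn about y gives the same grasp; the last joint's range is limited). The gripper opens to 85 mm and grips with 20 to 120 N. Pads are 22 mm wide; open, the fingers measure 114 mm over their backs; the gripper's body (76 mm by 85 mm) begins 54 mm behind the grasp point. The pads swing forward as they close: fully open they stand 13 mm farther back than shut.
Start: joints at [-1.324, 0.104, 0.097, 1.564, 0, 1.353], TCP at [0.269, -0.536, 0.231] pointing down, gripper open.
Joint ranges: [-2.99, 2.99], [-0.84, 1.86], [-1.1, 1.16], [-1.84, 2.11], [-1.51, 1.56], [-3.14, 3.14]. Speed limits (rad/s): [2.22, 2.22, 2.57, 3.14, 3.14, 3.14].

### API

Orientations are given as a unit quaternion [x, y, z, w].
In Python, from cell import * gives the robot as it stands.
- The arm moves only by the shell command python3 -m creep 'ROWS' [FORCE]. ROWS is JSON, one flat list of numbers, 5 for each row, row after row: the closure, from 0 (fully open) to 1 (shut), then the shift along the tool's x, y, z in cm, then the turn about the tool's y in degrees. A call has 1 to 10 rows; each row is the pose to reach, as a shift and turn from the pose measured when the call began, along the tool's axes at that moment; what a row does not reach only later rows make up. A row lasts 1/12 s, in which the tool goes at most 41.7 mm and 7.16 degrees, less where a joint would pass 70% of its speed; a pose out of reach is approached as far as the arm can. A call with a gripper value outside its range is refused whole. The fingers move at their own pace and stop on an object; FORCE is the grip in N (left out, the last holds). Time passes only in rows, so rows that repeat a pose let the fingers close. It gives the time, the measured TCP pose, the force and the opening at its end, in the units of the state.
- get_state(): the state, without advancing time (a new reading comes with each control period).
- get_image(name): name is "side" or "top" or "wrist"; returns a dict with "pixels" (384x512x3 uint8, blue, green, red), "vertical_fov" (degrees; the focal length in pixels is half the picture's height over the tangent of half this angle, whatever the lens; pixels are square), "cx", "cy" (the principal point, pixels), "dist" ([k1, k2, p1, p2, k3] as OpenCV has them; the pictures are not rectified), "pose" (4x4, takes a point from camera to world coordinates). Camera axes: x right, y down, z forward; pixel columns grow to the right and rows downward; lengths in m; the calibration is good to about 2 mm. A picture is of the moment at which its call begins. There is no depth.
- job_done(): hands the job in, once; it reports no verdict.
Trained networks look in a picture, given as the dict that the camera call returned (one of the last four; its "shot" number tells which), for a name from the list of things; names that differ only in an ending like _2 or _b are one class to them, and where a whole thing is asked for, a point or a joint stands for the part that bears it (a point fixed in the world has none). Each returns a list of dicts, best first, with "conf" (0 to 1); they miss things now and then, are a little off and sometimes report something else, mostly with a low value. They report only what shows in the picture. A call takes as long as a camera call.
- regions_of(thing, picture): "region" (384x512 bool, what is visible of it).
- tip_of(thing, picture): "location" ([x, y, z] in m, in the coordinates of the camera as it stood for that picture, good to about 4 mm: a listed point, or the origin of a listed thing).
The state is a dict: "time_s": time; "joints": joint angles; "joint_vel": joint speeds; "effort": joint torques, N m; "tcp_pos": TCP position; "tcp_rot": TCP orientation; "ft_force": force on the tool from outside, world axes, zero at the start; "wrist_torque": the same for the moment, N m; "opening": finger opening in m.
Only numpy, scipy, OpenCV 4.12 (cv2) and the standard library are available. Lean on these libraries where they do the work, as an engineer would, in place of code of your own. Each camera call takes 0.05 s, during which the arm holds its last target. There are 200 camera calls.

### The job

First clear the two orange plastic offcuts off the access panel of the grey junction box and leave them in the blue tray. Then turn the red quarter-turn fastener until its wing is in line with the two yellow marks, so that its cross pin stands over the slot below, and press the panel down flush onto its frame; finish while still holding it pressed down. Leave the screw tin, the stopwatch and the marker pen where they are.

Things in the scene. Friction and masses are not known exactly. Their poses are not given: they have to be found in the camera images.
- enclosure: grey junction box fixed to the table, 130 (x) x 150 (y) mm, rim (with black gasket) 44 mm above the table; mounting ears on its +-y sides reach 86 mm from the centre; two short cable glands on its +x side. Origin: centre of its underside; x and y along its sides, z up. Position and yaw (within 0.35 rad) vary.
- panel (a joint): how far the panel is pressed, in m: 0 = raised (start), 0.008 = flush on the rim (end stop). Dark grey metal plate, 134 x 154 x 6 mm, over the box; slides only straight down, springs push it up: 3 N starts it, 7.5 N holds it flush; it springs back when let go. If the fastener is more than 0.2 rad out of line, its pin stops the panel after about 2 mm.
- panel_top (a point): centre of the panel's upper face, 58 mm above the table when raised, 50 mm when flush; axes as the enclosure
- fastener (a joint): quarter-turn fastener's angle in rad: 0 = wing parallel to the enclosure's y and to the yellow marks (6 x 24 mm, on the panel either side of it), pin over its slot; positive = anticlockwise from above. Starts at 0.7 to 1.4; turns to +-1.6, no stop or click at 0; friction 0.05 N m, stays where left; cannot turn while in the slot.
- wing (a point): middle of the fastener's red wing, on the turning axis, 15 mm above the panel's upper face: an upright bar 10 mm thick (its x), 30 mm long (its y), 21 mm high (z, up), white line on top. It stands on a black disc, 32 mm across, top 5 mm above the panel. The axis is 35 mm from the panel's centre towards the enclosure's -x. Pinch it across its 10 mm.
- offcut0: orange L-shaped plastic offcut, 30 (x) x 16 (y) mm, 20 mm high, 12 g: base 11 mm high, with a 16 mm long raised part, middle 4 mm to the -x side of the origin. Origin: centre of its underside; z up. It lies on the panel's +x half, on the -y side, its long side roughly along the enclosure's y axis. Grasp it across its 16 mm.
- offcut1: second orange offcut, same shape and size, on the +y side of the panel's +x half
- tray: shallow open blue tray on the table, loose, 150 g: outside 96 (x) x 136 (y) mm with the rim, 26 mm high, floor and walls 2 mm thick, inside 86 x 126 mm. Origin: centre of its underside; z up.
- tin: round whitish screw tin, 64 mm across, 25 mm high; bystander. Origin: centre of its underside
- stopwatch: small dark grey stopwatch, 50 x 62 x 19 mm, lying flat; bystander. Origin: centre of its underside
- marker: dark marker pen, 135 mm long (its y), 16 mm high, lying down; bystander. Origin: centre of its underside

How it is judged:
By the outcome, as a careful person would: the job done as asked, in the order asked, and still so for the second after the job is handed in, while the arm keeps its last pose, push and grip.
It also fails if it takes over 61 s, if anything falls off the work surface, if the arm or the gripper's body presses on something with over 40 N, if the wrist force passes 120 N, or if a joint passes its speed limit or range.

## Working session

There is one attempt and no reset: what is moved stays moved. The work goes in short steps, Python scripts to look and compute and a shell command to move; the robot and the scene stay as the last step left them, time stands still between calls to the robot, and variables do not carry over. Pictures are saved under pics/ and viewed, about 8 in all and at most 12, crops included, and the job is handed in when it is done.

```bash
mkdir -p pics; ls; cat > h.py <<'E'
from cell import *
import numpy as np, cv2
from scipy.spatial.transform import Rotation as R
def loc(n,p,k=2):
    r=[]
    for d in tip_of(n,p)[:k]:
        w=np.array(p["pose"])@np.r_[d["location"],1]; r.append((np.round(w[:3],4).tolist(),round(d["conf"],2)))
    return r
def cam(p):
    f=192/np.tan(np.radians(p["vertical_fov"]/2)); return np.array([[f,0,p["cx"]],[0,f,p["cy"]],[0,0,1]]),np.array(p["dist"],float)
def onplane(p,uv,z):
    K,D=cam(p); P=np.array(p["pose"]); n=cv2.undistortPoints(np.array(uv,float).reshape(-1,1,2),K,D).reshape(-1,2)
    d=np.c_[n,np.ones(len(n))]@P[:3,:3].T; o=P[:3,3]; return o+d*((z-o[2])/d[:,2])[:,None]
def rect(n,p,z,k=0):
    # minAreaRect of region projected on plane z: centre, long-axis direction angle, sizes
    r=regions_of(n,p)
    if not r: return None
    c=max(cv2.findContours(r[k]["region"].astype(np.uint8),0,1)[0],key=cv2.contourArea).reshape(-1,2)
    w=onplane(p,c,z)[:,:2].astype(np.float32)*1000
    b=cv2.boxPoints(cv2.minAreaRect(w)); e=[b[1]-b[0],b[2]-b[1]]; l=[np.linalg.norm(x) for x in e]; m=e[int(np.argmax(l))]
    return np.round(b.mean(0)/1000,4).tolist(),round(float(np.arctan2(m[1],m[0])%np.pi),3),np.round(sorted(l),1).tolist(),round(r[k]["conf"],2)
def togo(x,y,z,jaw=None):
    # shift in tool axes (cm) and turn about tool y (deg) to put the TCP there, jaw direction at world angle
    s=get_state(); r=R.from_quat(s["tcp_rot"]); d=r.inv().apply(np.array([x,y,z])-s["tcp_pos"])*100
    t=None
    if jaw is not None:
        X=r.apply([1,0,0]); a=np.arctan2(X[1],X[0]); t=-np.degrees((jaw-a+np.pi/2)%np.pi-np.pi/2) # tool y down
    print("go",np.round(d,2),"turn",t, "ydir",np.round(r.apply([0,1,0]),3))
def grab(name,f):
    p=get_image(name); cv2.imwrite(f"pics/{f}.png",p["pixels"]); return p
E
python3 - <<'E'
from h import *
s=get_state(); print({k:np.round(v,3).tolist() for k,v in s.items() if k!='joint_vel'}, R.from_quat(s["tcp_rot"]).as_matrix().round(3).tolist())
p=grab("top","top0"); 
for n in ["enclosure","panel_top","wing","offcut0","offcut1","tray","tin","stopwatch","marker"]: print(n,loc(n,p))
for n,z in [("panel_top",.058),("wing",.083),("offcut0",.07),("tray",.026)]: print(n,rect(n,p,z))
q=grab("side","side0")
for n in ["panel_top","wing","offcut0","tray"]: print(n,loc(n,q))
cv2.imwrite("pics/a.png",cv2.resize(np.vstack([p["pixels"],q["pixels"]]),None,fx=.78,fy=.78))
E
```

```text
pics
{'time_s': 0.0, 'joints': [-1.324, 0.105, 0.096, 1.564, 0.0, 1.353], 'effort': [0.004, -55.693, 50.365, 0.017, -0.0, 0.0], 'tcp_pos': [0.269, -0.536, 0.231], 'tcp_rot': [-0.601, 0.372, -0.371, 0.602], 'ft_force': [-0.054, 1.032, -0.015], 'wrist_torque': [-0.044, 0.013, 0.071], 'opening': 0.085} [[0.448, -0.0, 0.894], [-0.894, 0.001, 0.448], [-0.001, -1.0, 0.0]]
enclosure [([0.7067, 0.0665, -0.0009], 0.17)]
panel_top []
wing []
offcut0 []
offcut1 []
tray []
tin [([0.7089, 0.0677, 0.0007], 0.75)]
stopwatch [([0.5812, 0.3732, 0.0016], 0.55)]
marker [([0.6837, -0.1166, 0.002], 0.69)]
panel_top None
wing ([0.6765000224113464, -0.1031000018119812], 1.677, [17.200000762939453, 128.39999389648438], 0.28)
offcut0 None
tray None
panel_top [([0.4839, -0.1239, 0.056], 0.55), ([0.4448, -0.1097, 0.0735], 0.4)]
wing [([0.4484, -0.1125, 0.0729], 0.79)]
offcut0 [([0.5193, -0.0786, 0.0622], 0.71), ([0.5049, -0.1662, 0.0578], 0.68)]
tray [([0.5177, 0.2099, 0.0018], 0.98)]
```

View pics/a.png

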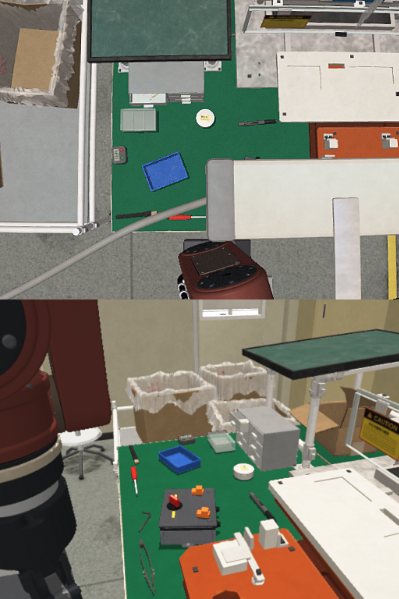

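```bash
python3 -m creep '[0,-14,-5,20,-26, 0,-27,-5,38,-52, 0,-27,-5,38,-52, 0,-27,-5,38,-52, 0,-27,-5,38,-52, 0,-27,-5,38,-52, 0,-27,-5,38,-52, 0,-27,-5,38,-52, 0,-27,-5,38,-52, 0,-27,-5,38,-52]'
python3 - <<'E'
from h import *
togo(.49,-.12,.28,-.2)
E
```

```text
time_s: 1.78
tcp_pos: [0.4638, -0.1688, 0.2767]
tcp_rot: [0.704, -0.07, 0.07, -0.703]
ft_force: [0.5, -0.4, 0.9]
opening: 0.0855
go [ 1.61 -0.33  5.3 ] turn 0.09538697682743039 ydir [ 0.001 -0.001 -1.   ]
```

```bash
python3 - <<'E'
from h import *
p=grab("wrist","w1"); P=np.array(p["pose"]); print(P.round(3).tolist())
for n in ["panel_top","wing","offcut0"]: print(n,loc(n,p,3))
print(rect("wing",p,.083),rect("offcut0",p,.073),rect("offcut0",p,.073,1),rect("panel_top",p,.058))
t=grab("top","top1"); print(loc("tray",t),rect("tray",t,.026))
cv2.imwrite("pics/b.png",np.vstack([p["pixels"]]))
E
```

```text
[[0.98, -0.188, -0.059, 0.48], [-0.197, -0.933, -0.302, -0.092], [0.001, 0.308, -0.951, 0.419], [0.0, 0.0, 0.0, 1.0]]
panel_top [([0.4862, -0.1219, 0.0572], 0.79)]
wing [([0.4482, -0.1129, 0.0716], 0.65)]
offcut0 [([0.5172, -0.0758, 0.0553], 0.91), ([0.5098, -0.1765, 0.0565], 0.57)]
([0.4519999921321869, -0.11270000040531158], 2.94, [27.200000762939453, 27.799999237060547], 0.84) ([0.5182999968528748, -0.07810000330209732], 2.949, [15.5, 29.5], 0.88) ([0.5077999830245972, -0.17100000381469727], 2.701, [16.899999618530273, 29.799999237060547], 0.56) ([0.4499000012874603, -0.11429999768733978], 2.935, [29.299999237060547, 29.799999237060547], 0.72)
[([0.522, 0.2052, -0.0048], 0.62)] ([0.5202000141143799, 0.20669999718666077], 1.931, [96.19999694824219, 138.60000610351562], 0.9)
```

View pics/b.png

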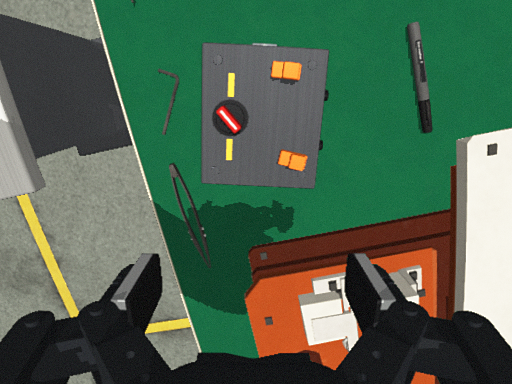

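```bash
python3 - <<'E'
from h import *
i=cv2.imread("pics/w1.png"); cv2.imwrite("pics/c.png",cv2.resize(i[35:195,195:340],None,fx=3.7,fy=3.7,interpolation=cv2.INTER_CUBIC))
E
```

```text
(no output)
```

View pics/c.png

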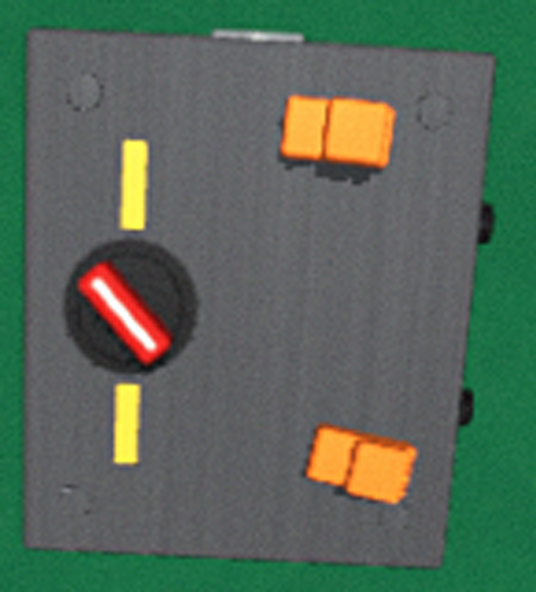

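```bash
python3 - <<'E'
from h import *
# the w1 picture was taken at this same arm pose; a fresh dict gives the calibration
p=get_image("wrist")
def pts(c,z): c=np.array(c,float); return onplane(p,c/3.7+[195,35],z)[:,:2]
ang=lambda a,b: np.arctan2(*(b-a)[::-1])
m=pts([(135,140),(133,228),(128,384),(125,463)],.058); print("marks yaw",ang(m[3],m[0])-np.pi/2,"centre",m.mean(0))
e=pts([(27,30),(495,56),(441,566),(24,547)],.058); print("panel",e.mean(0),ang(e[0],e[1]),ang(e[3],e[0])-np.pi/2,ang(e[2],e[1])-np.pi/2,ang(e[3],e[2]),np.linalg.norm(np.roll(e,-1,0)-e,axis=1))
w=pts([(97,285),(152,345)],.0835); print("wing",w.mean(0),"ang",ang(w[1],w[0])-np.pi/2)
for n,r,l in [("o1",[(330,98),(393,102),(388,165),(327,158)],[(288,96),(322,97),(320,158),(281,158)]),("o0",[(362,443),(415,450),(403,502),(349,488)],[(320,427),(352,434),(344,486),(306,477)])]:
  a=pts(r,.078); b=pts(l,.069); print(n,"raised",a.mean(0).round(4),"low",b.mean(0).round(4),"ang",[round(ang(a[0],a[1]),3),round(ang(a[3],a[2]),3),round(ang(b.mean(0),a.mean(0)),3)])
E
```

```text
marks yaw -0.2511021860173559 centre [ 0.44951362 -0.11748271]
panel [ 0.48320013 -0.12603619] -0.24997530524329298 -0.24918134439905737 -0.2501766228040494 -0.24779002615433035 [0.1323068  0.15107465 0.13215653 0.15136349]
wing [ 0.44969597 -0.1177328 ] ang 0.5369529005991209
o1 raised [ 0.5222 -0.0826] low [ 0.508  -0.0783] ang [np.float64(-0.253), np.float64(-0.303), np.float64(-0.294)]
o0 raised [ 0.5131 -0.1766] low [ 0.4995 -0.1713] ang [np.float64(-0.33), np.float64(-0.455), np.float64(-0.374)]
```

```bash
python3 - <<'E'
from h import *
print(np.round(get_state()["joints"],2)); togo(.5184,-.0815,.105,1.28)
E
```

```text
[-0.62 -0.2  -0.12  1.66 -0.    1.15]
go [ 3.66 17.11  9.92] turn -84.79715074237204 ydir [-0. -0. -1.]
```

```bash
python3 -m creep '[0.5,3.7,10,9.9,-85, 0.5,3.7,10,9.9,-85, 0.5,3.7,10,9.9,-85, 0.5,3.7,10,9.9,-85, 0.5,3.7,10,9.9,-85, 0.5,3.7,13,9.9,-85, 0.5,3.7,15,9.9,-85, 0.5,3.7,17,9.9,-85, 0.5,3.7,17,9.9,-85, 0.5,3.7,17,9.9,-85]' 30
python3 -m creep '[0.5,0,0,0,-14, 0.5,0,0,0,-14, 0.5,0,0,0,-14]'
python3 - <<'E'
from h import *
togo(.5184,-.0815,.060,1.28)
E
```

```text
time_s: 3.22
tcp_pos: [0.5176, -0.0818, 0.1043]
tcp_rot: [-0.61, -0.356, 0.357, 0.612]
ft_force: [-0.0, -0.6, 1.0]
opening: 0.0426
time_s: 3.47
tcp_pos: [0.5174, -0.0822, 0.1041]
tcp_rot: [-0.56, -0.429, 0.43, 0.563]
ft_force: [0.2, -0.6, -0.3]
opening: 0.0426
go [ 0.09  4.41 -0.1 ] turn 1.512108755851222 ydir [-0.003  0.001 -1.   ]
```

```bash
python3 -m creep '[0.5,0.1,2.5,-0.1,1, 0.5,0.1,4.4,-0.1,1, 0.5,0.1,4.4,-0.1,1, 1,0.1,4.4,-0.1,1, 1,0.1,4.4,-0.1,1, 1,0.1,4.4,-0.1,1, 1,0.1,4.4,-0.1,1, 1,0.1,4.4,-0.1,1]' 30
python3 -m creep '[1,0,-2,0,0, 1,0,-5,0,0, 1,0,-7,0,0]'
python3 - <<'E'
from h import *
T=np.array([.521,.206]);u=np.array([np.cos(1.93),np.sin(1.93)])
print(T+.028*u,T-.028*u)
togo(*(T+.028*u),.13,.36)
E
```

```text
time_s: 4.13
tcp_pos: [0.5192, -0.0818, 0.0613]
tcp_rot: [-0.565, -0.424, 0.425, 0.566]
ft_force: [-1.2, -1.1, 3.5]
opening: 0.0148
time_s: 4.38
tcp_pos: [0.5196, -0.0819, 0.1336]
tcp_rot: [-0.565, -0.425, 0.425, 0.565]
ft_force: [0.3, -0.2, 0.4]
opening: 0.015
[0.51115719 0.23221296] [0.53084281 0.17978704]
go [29.93  0.36  9.57] turn 53.18398039338689 ydir [-0.  0. -1.]
```

```bash
python3 -m creep '[1,29.9,0.4,9.6,53, 1,29.9,0.4,9.6,53, 1,29.9,0.4,9.6,53, 1,29.9,0.4,9.6,53, 1,29.9,0.4,9.6,53, 1,29.9,0.4,9.6,53, 1,29.9,0.4,9.6,53, 1,29.9,0.4,9.6,53, 1,29.9,0.4,9.6,53, 1,29.9,0.4,9.6,53]'
python3 - <<'E'
from h import *
p=grab("side","s2"); i=p["pixels"]; cv2.imwrite("pics/d.png",cv2.resize(i[150:340,150:370],None,fx=2.5,fy=2.5))
togo(.511,.232,.010,.36)
E
```

```text
time_s: 5.22
tcp_pos: [0.5101, 0.2353, 0.1299]
tcp_rot: [-0.695, -0.128, 0.128, 0.696]
ft_force: [0.3, 0.2, 0.5]
opening: 0.0155
go [-0.   11.98 -0.17] turn 0.3533454229093474 ydir [-0.  0. -1.]
```

View pics/d.png

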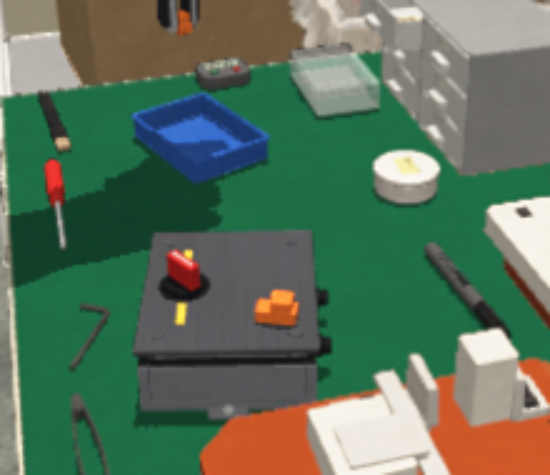

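The picture shows the first offcut in the jaws at (180,22) above the tray, and the second one still on the panel at (278,308).

```bash
python3 -m creep '[1,0,4,-0.2,0, 1,0,8,-0.2,0, 1,0,10.5,-0.2,0, 1,0,11.9,-0.2,0, 1,0,11.9,-0.2,0, 0.6,0,11.9,-0.2,0, 0.6,0,11.9,-0.2,0, 0.6,0,11.9,-0.2,0]'
python3 -m creep '[0.6,0,-3,0,0, 0.6,0,-7,0,0, 0.5,0,-12,0,0]'
python3 - <<'E'
from h import *
togo(.5094,-.175,.11,1.19)
E
```

```text
time_s: 5.93
tcp_pos: [0.5126, 0.2316, 0.0127]
tcp_rot: [-0.695, -0.13, 0.128, 0.695]
ft_force: [0.9, -0.6, -0.2]
opening: 0.0341
time_s: 6.18
tcp_pos: [0.5117, 0.2313, 0.1262]
tcp_rot: [-0.695, -0.129, 0.128, 0.695]
ft_force: [1.4, 0.4, 0.4]
opening: 0.0422
go [-14.76   1.61 -37.85] turn -47.21349765728023 ydir [ 0.002  0.    -1.   ]
```

```bash
python3 -m creep '[0.5,-14.7,0.5,-37.8,-47, 0.5,-14.7,0.5,-37.8,-47, 0.5,-14.7,0.5,-37.8,-47, 0.5,-14.7,0.5,-37.8,-47, 0.5,-14.7,0.5,-37.8,-47, 0.5,-14.7,0.5,-37.8,-47, 0.5,-14.7,0.5,-37.8,-47, 0.5,-14.7,0.5,-37.8,-47, 0.5,-14.7,0.5,-37.8,-47, 0.5,-14.7,1.5,-37.8,-47]'
python3 -m creep '[0.5,0,0,0,0]'
python3 - <<'E'
from h import *
togo(.5094,-.175,.06,1.19)
E
```

```text
time_s: 7.02
tcp_pos: [0.5109, -0.1557, 0.1176]
tcp_rot: [0.588, 0.397, -0.394, -0.584]
ft_force: [0.4, 0.2, -0.1]
opening: 0.0426
time_s: 7.1
tcp_pos: [0.5106, -0.1621, 0.1178]
tcp_rot: [0.59, 0.395, -0.393, -0.584]
ft_force: [-0.3, -0.2, -0.4]
opening: 0.0429
go [-1.23  5.79 -0.33] turn -0.4769784545645243 ydir [ 0.007 -0.005 -1.   ]
```

```bash
python3 -m creep '[0.5,-1.2,1,-0.3,0, 0.5,-1.2,3.5,-0.3,0, 0.5,-1.2,5.7,-0.3,0, 0.5,-1.2,5.7,-0.3,0, 1,-1.2,5.7,-0.3,0, 1,-1.2,5.7,-0.3,0, 1,-1.2,5.7,-0.3,0, 1,-1.2,5.7,-0.3,0, 1,-1.2,5.7,-0.3,0]' 30
python3 -m creep '[1,0,-2,0,0, 1,0,-5,0,0, 1,0,-7,0,0]'
python3 - <<'E'
from h import *
togo(.531,.180,.13,.36)
E
```

```text
time_s: 7.85
tcp_pos: [0.5103, -0.1751, 0.0626]
tcp_rot: [0.591, 0.396, -0.392, -0.583]
ft_force: [1.2, 0.2, 3.1]
opening: 0.0153
time_s: 8.1
tcp_pos: [0.51, -0.1747, 0.1349]
tcp_rot: [0.591, 0.396, -0.392, -0.583]
ft_force: [0.4, 0.2, 0.9]
opening: 0.0152
go [33.62  0.27 11.49] turn 47.11388891006712 ydir [ 0.011 -0.007 -1.   ]
```

```bash
python3 -m creep '[1,33.6,0.3,11.5,47, 1,33.6,0.3,11.5,47, 1,33.6,0.3,11.5,47, 1,33.6,0.3,11.5,47, 1,33.6,0.3,11.5,47, 1,33.6,0.3,11.5,47, 1,33.6,0.3,11.5,47, 1,33.6,0.3,11.5,47, 1,33.6,0.3,11.5,47, 1,33.6,0.3,11.5,47]'
python3 -m creep '[1,0,0,0,0]'
python3 - <<'E'
from h import *
p=grab("wrist","w3")
togo(.531,.180,.010,.36)
E
```

```text
time_s: 8.93
tcp_pos: [0.5303, 0.185, 0.13]
tcp_rot: [0.698, 0.132, -0.125, -0.693]
ft_force: [0.5, 0.3, -0.2]
opening: 0.0151
time_s: 9.02
tcp_pos: [0.53, 0.1874, 0.1301]
tcp_rot: [0.698, 0.134, -0.126, -0.693]
ft_force: [0.2, -0.1, -0.4]
opening: 0.015
go [-0.26 12.02 -0.56] turn 0.5251405308152506 ydir [ 0.011 -0.005 -1.   ]
```

View pics/w3.png

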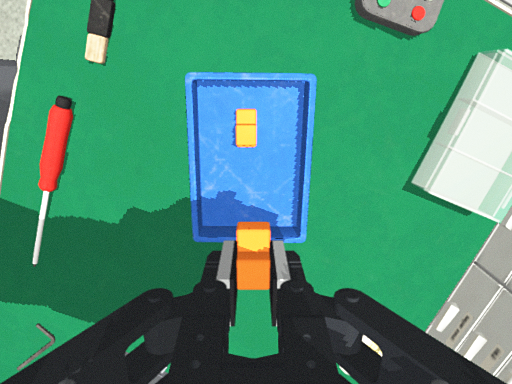

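The first offcut lies inside the tray at (246,128). The second is held at (253,255), in line with the tray.

```bash
python3 -m creep '[1,-0.2,4,-0.5,0, 1,-0.2,8,-0.5,0, 1,-0.2,10.5,-0.5,0, 1,-0.2,11.9,-0.5,0, 1,-0.2,11.9,-0.5,0, 0.6,-0.2,11.9,-0.5,0, 0.6,-0.2,11.9,-0.5,0, 0.6,-0.2,11.9,-0.5,0]'
python3 -m creep '[0.6,0,-3,0,0, 0.6,0,-7,0,0, 0.6,0,-12,0,0]'
python3 - <<'E'
from h import *
p=grab("wrist","w4")
for r in regions_of("offcut0",p): print(r["conf"],np.argwhere(r["region"]).mean(0)[::-1])
print(np.round(get_state()["joints"],2)); togo(.4496,-.1176,.13,.537)
E
```

```text
time_s: 9.73
tcp_pos: [0.5324, 0.1803, 0.0128]
tcp_rot: [0.698, 0.134, -0.125, -0.693]
ft_force: [0.2, -0.6, 0.0]
opening: 0.0334
time_s: 9.98
tcp_pos: [0.5302, 0.1805, 0.1259]
tcp_rot: [0.698, 0.133, -0.126, -0.693]
ft_force: [1.5, 0.4, 0.2]
opening: 0.0343
0.87 [251.26778243 186.32078103]
0.65 [248.25032092 120.14249037]
[ 0.1  -0.03 -0.22  1.36 -0.01  1.3 ]
go [-18.78   0.23 -24.78] turn -9.644717378806734 ydir [ 0.026 -0.004 -1.   ]
```

View pics/w4.png

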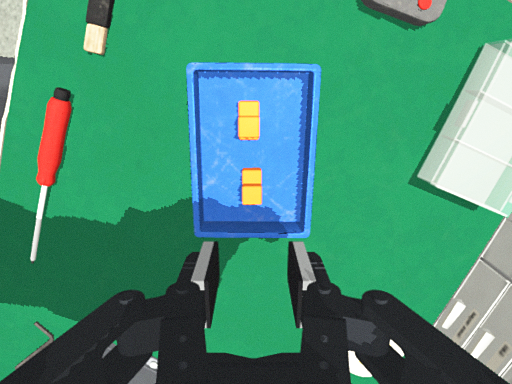

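Both offcuts are in the tray, at (251,186) and (248,120). Next is the fastener.

```bash
python3 -m creep '[0.6,-18.8,0,-24.8,-10, 0.6,-18.8,0,-24.8,-10, 0.6,-18.8,0,-24.8,-10, 0.6,-18.8,0,-24.8,-10, 0.6,-18.8,0,-24.8,-10, 0.6,-18.8,0,-24.8,-10, 0.6,-18.8,0,-24.8,-10, 0.6,-18.8,0,-24.8,-10, 0.6,-18.8,0,-24.8,-10, 0.6,-18.8,0,-24.8,-10]'
python3 -m creep '[0.6,0,0,0,0]'
python3 - <<'E'
from h import *
p=grab("wrist","w5"); print(loc("wing",p),np.array(get_state()["tcp_pos"]).round(4))
cv2.imwrite("pics/e.png",cv2.resize(p["pixels"][120:340,150:380],None,fx=2.6,fy=2.6))
togo(.4496,-.1176,.068,.537)
E
```

```text
time_s: 10.92
tcp_pos: [0.4495, -0.1193, 0.1333]
tcp_rot: [0.686, 0.198, -0.18, -0.677]
ft_force: [0.2, 1.1, -0.7]
opening: 0.034
time_s: 11.0
tcp_pos: [0.4497, -0.119, 0.1338]
tcp_rot: [0.686, 0.198, -0.179, -0.677]
ft_force: [-0.5, 0.6, 0.3]
opening: 0.0345
[([0.4466, -0.1113, 0.0714], 0.85)] [ 0.4499 -0.1186  0.1338]
go [-0.12  6.58  0.23] turn 0.2617427367913583 ydir [ 0.028 -0.005 -1.   ]
```

View pics/e.png

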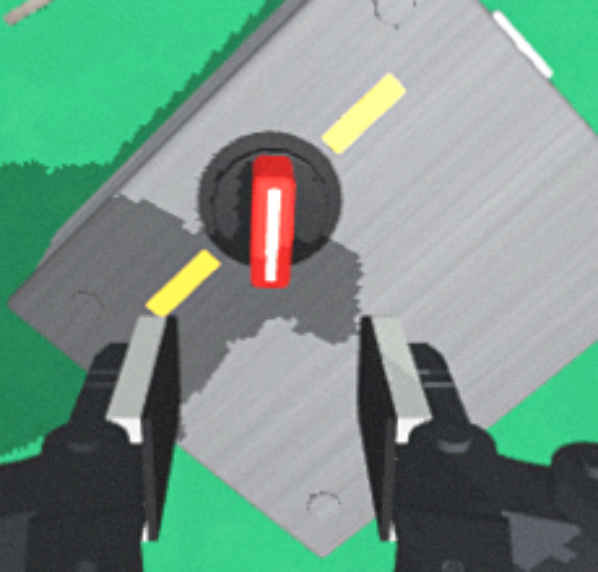

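```bash
python3 -m creep '[0.6,-0.1,3,0.2,0, 0.6,-0.1,5.5,0.2,0, 0.6,-0.1,6.6,0.2,0, 0.6,-0.1,6.6,0.2,0, 1,-0.1,6.6,0.2,0, 1,-0.1,6.6,0.2,0, 1,-0.1,6.6,0.2,0, 1,-0.1,6.6,0.2,0, 1,-0.1,6.6,0.2,0]' 40
python3 - <<'E'
from h import *
togo(.4496,-.1176,.068,-.25)
E
```

```text
time_s: 11.85
tcp_pos: [0.4511, -0.1176, 0.0694]
tcp_rot: [0.686, 0.199, -0.179, -0.677]
ft_force: [2.7, 4.3, 1.1]
opening: 0.009
go [-0.14  0.13  0.08] turn 45.386764663774855 ydir [ 0.031 -0.005 -1.   ]
```

```bash
python3 -m creep '[1,0,0,0,6, 1,0,0,0,12, 1,0,0,0,18, 1,0,0,0,24, 1,0,0,0,30, 1,0,0,0,36, 1,0,0,0,42, 1,0,0,0,45.5, 1,0,0,0,45.5, 1,0,0,0,45.5]'
python3 - <<'E'
from h import *
togo(.4496,-.1176,.068,-.25)
E
```

```text
time_s: 12.68
tcp_pos: [0.4483, -0.1181, 0.0693]
tcp_rot: [0.703, -0.081, 0.098, -0.7]
ft_force: [-15.6, -2.5, 3.0]
opening: 0.0085
go [0.11 0.13 0.08] turn -0.20579312950016995 ydir [ 0.024 -0.006 -1.   ]
```

```bash
python3 -m creep '[0.6,0,0,0,0, 0.6,0,0,0,0, 0.6,0,0,0,0, 0.6,0,-3,0,0, 0.6,0,-6,0,0, 0.6,0,-8,0,0, 0.6,0,-8,0,0]'
python3 - <<'E'
from h import *
p=grab("wrist","w6")
cv2.imwrite("pics/f.png",cv2.resize(p["pixels"][100:340,150:380],None,fx=2.5,fy=2.5))
togo(.487,-.127,.064,-.25)
E
```

```text
time_s: 13.27
tcp_pos: [0.4487, -0.1189, 0.1546]
tcp_rot: [0.704, -0.078, 0.101, -0.699]
ft_force: [0.6, -0.4, 1.7]
opening: 0.0342
go [3.71 8.95 0.16] turn -0.19550342505542637 ydir [ 0.029 -0.009 -1.   ]
```

View pics/f.png

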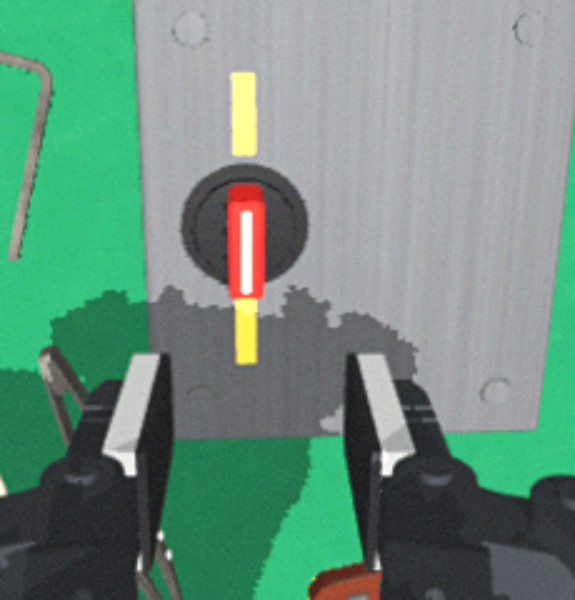

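The wing (white line, (246,210)–(248,295)) is in line with both yellow marks. Next I press the panel with the fingers shut.

```bash
python3 -m creep '[1,3.9,0,0.2,0, 1,3.9,2,0.2,0, 1,3.9,4,0.2,0, 1,3.9,6,0.2,0, 1,3.9,8,0.2,0, 1,3.9,8.8,0.2,0, 1,3.9,8.8,0.2,0]' 40
python3 -m creep '[1,0,0.3,0,0, 1,0,0.6,0,0, 1,0,0.9,0,0, 1,0,1.2,0,0, 1,0,1.2,0,0]'
python3 - <<'E'
from h import *
togo(.487,-.127,.050,-.25)
E
```

```text
time_s: 13.9
tcp_pos: [0.4874, -0.1262, 0.0629]
tcp_rot: [0.703, -0.08, 0.099, -0.7]
ft_force: [0.1, 0.4, -0.0]
opening: 0.0004
time_s: 14.32
tcp_pos: [0.488, -0.1264, 0.0516]
tcp_rot: [0.703, -0.08, 0.099, -0.7]
ft_force: [-3.8, 2.4, 6.7]
opening: 0.0002
go [-0.08  0.16 -0.08] turn -0.19144955463987567 ydir [ 0.026 -0.007 -1.   ]
```

```bash
python3 -m creep '[1,0,0.15,0,0, 1,0,0.3,0,0, 1,0,0.3,0,0, 1,0,0.3,0,0]'; python3 -m creep '[1,0,0.2,0,0, 1,0,0.2,0,0, 1,0,0.2,0,0]'
```

```text
time_s: 14.65
tcp_pos: [0.4884, -0.1267, 0.0501]
tcp_rot: [0.703, -0.079, 0.099, -0.7]
ft_force: [-5.2, 2.3, 9.5]
opening: 0.0001
time_s: 14.9
tcp_pos: [0.4885, -0.1267, 0.05]
tcp_rot: [0.703, -0.079, 0.099, -0.7]
ft_force: [-10.1, 4.0, 16.4]
opening: -0.0
```

```bash
python3 - <<'E'
from h import *
p=grab("side","s9"); cv2.imwrite("pics/g.png",cv2.resize(p["pixels"][150:340,150:370],None,fx=2.5,fy=2.5)); s=get_state(); print(s["tcp_pos"],s["ft_force"])
E
```

```text
[ 0.48848996 -0.12669685  0.05001749] [-9.02234599  3.92883366 16.90067049]
```

View pics/g.png

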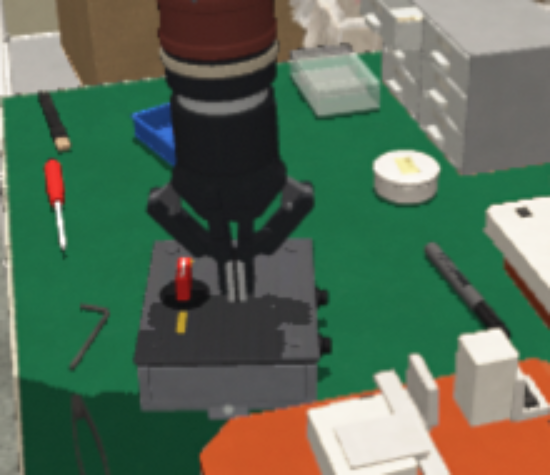

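The panel is flush with no gap along its edge. The shut fingers press it at (235,290), and the wing at (185,280) is in line with the mark. The tin and marker haven't moved.

```bash
python3 -c "from cell import *; print(job_done())"
```

```text
the job is handed in; nothing more can be done
None
```

I put both offcuts in the blue tray, turned the fastener into line with the yellow marks and pressed the panel flush. I handed the job in with the fingers still pressing it, at about 15 s on the robot's clock.

**Last checks:**
- **Panel:** the TCP stood at z = 0.050 m, the flush height. Pressing further raised the vertical force from 9.5 to about 17 N with no more travel, so it was on its end stop. There was also about 10 N of sideways force.
- **Fastener:** the wrist picture showed the wing in line with both marks. The panel also went down past the 2 mm where a misaligned pin would have stopped it.
- **Offcuts:** the wrist picture taken after the second release showed both inside the tray. In the final side view the arm hides most of the tray.
- **Bystanders:** the tin and the marker look unmoved in the final side view. The stopwatch is hidden there, but the arm never came near it.

**Disagreement with the task text:** the offcuts' long sides lay along the enclosure's x axis, not its y, so I gripped them as the pictures showed.

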